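Make up two battery repair kits

TASK

Make up the two battery repair kits from the stock in the middle of the bench: the blue tray gets the teal cell and the flux tin (white with the amber lid), the orange tray gets the purple cell and the red tape roll. Lay each cell lengthwise along the middle of its tray's oblong pad, and set the tin or the tape roll flat in the middle of its tray's round pad. Leave the yellow tape, the ball bearing and the solder reel where they are.

Things in the scene. Friction and masses are not known exactly. Their poses are not given: they have to be found in the camera images.
- tray_blue: Blue shallow kit tray, fixed to the bench, 190 (its x) x 130 (its y) mm; floor 3 mm above the bench, rim 8 mm high, a low loop at each end. Two flat black rubber pads on its floor mark the places: a round one, 72 mm across, centred at x = -45 mm, y = 0, and an oblong one, 30 (x) x 78 (y) mm, centred at x = +45 mm, y = 0. Origin at the centre of its underside, on the bench; z up.
- tray_orange: Orange shallow kit tray, fixed to the bench, 190 (its x) x 130 (its y) mm; floor 3 mm above the bench, rim 8 mm high, a low loop at each end. Two flat black rubber pads on its floor mark the places: a round one, 72 mm across, centred at x = -45 mm, y = 0, and an oblong one, 30 (x) x 78 (y) mm, centred at x = +45 mm, y = 0. Origin at the centre of its underside, on the bench; z up.
- teal_cell_mid (a point): Teal-blue round battery cell lying on its side, 66 mm long (along its y axis), about 18 mm thick and high (it does not roll). This point is its centre, 9 mm above what it lies on.
- purple_cell_mid (a point): Purple-pink round battery cell lying on its side, 66 mm long (along its y axis), about 18 mm thick and high (it does not roll). This point is its centre, 9 mm above what it lies on.
- flux_tin_mid (a point): Round tin, white below with an amber-yellow lid, 45 mm across and 21 mm high, standing upright. This point is its centre, half-way up (10.5 mm); z up.
- red_tape_mid (a point): Red roll of insulating tape lying flat, 58 mm across, 18 mm high, the ring about 15 mm wide round an open core. This point is the centre of the ring, half-way up (9 mm); z up.
- yellow_tape_mid (a point): Yellow roll of insulating tape lying flat, 62 mm across, 18 mm high; belongs to no kit. This point is its centre, half-way up (9 mm).
- ball_bearing_mid (a point): Steel ball bearing lying flat, 35 mm across, 11 mm high; belongs to no kit. This point is its centre, half-way up (5.5 mm).
- solder_reel_mid (a point): Grey-white reel of solder standing on its flange, 38 mm across, 32 mm high, a short wire end stands out beside it (about 10 mm); belongs to no kit. This point is its centre, half-way up (16 mm).
Mind the look-alikes: they are no part of the job. Several things look just like the part that bears teal_cell_mid: the one meant starts nearest to the robot's base.

How it is judged (in metres and radians):
At the end, for the whole second after the job is handed in: Teal cell and tin in the blue tray, purple cell and red tape in the orange one, each centred on its pad (cells oblong, others round) within 12 mm along each tray axis, cells within 0.3 rad of the pad's length; all flat on the floor (4 mm, 0.15 rad), released, at rest (x of teal_cell_mid in the frame of tray_blue between 0.033 and 0.057 m and y of teal_cell_mid in the frame of tray_blue between -0.012 and 0.012 m and z of teal_cell_mid in the frame of tray_blue below 0.016 m and angle between each of teal_cell_mid, flux_tin_mid, purple_cell_mid, red_tape_mid's own z axis and vertical below 0.15 rad and linear speed of each of teal_cell, flux_tin, purple_cell, red_tape below 0.01 m/s and angle between the y axis of teal_cell_mid and the y axis of tray_blue, either way round below 0.3 rad and x of flux_tin_mid in the frame of tray_blue between -0.057 and -0.033 m and y of flux_tin_mid in the frame of tray_blue between -0.012 and 0.012 m and z of flux_tin_mid in the frame of tray_blue below 0.0175 m and x of purple_cell_mid in the frame of tray_orange between 0.033 and 0.057 m and y of purple_cell_mid in the frame of tray_orange between -0.012 and 0.012 m and z of each of purple_cell_mid, red_tape_mid in the frame of tray_orange below 0.016 m and angle between the y axis of purple_cell_mid and the y axis of tray_orange, either way round below 0.3 rad and x of red_tape_mid in the frame of tray_orange between -0.057 and -0.033 m and y of red_tape_mid in the frame of tray_orange between -0.012 and 0.012 m); the robot touches nothing.
It fails at once if the yellow tape is moved more than 20 mm from where it lay (distance of yellow_tape_mid from where it was at the start of the episode above 0.02 m).
It fails at once if the ball bearing is moved more than 20 mm from where it lay (distance of ball_bearing_mid from where it was at the start of the episode above 0.02 m).
It fails at once if the solder reel is moved more than 20 mm from where it lay (distance of solder_reel_mid from where it was at the start of the episode above 0.02 m).
It also fails if it takes over 99 s, if anything falls off the work surface, if the arm or the gripper's body presses on something with over 40 N, if the wrist force passes 120 N, or if a joint passes its speed limit or range.

ROBOT

A 6-joint arm with a two-finger parallel gripper is mounted at the origin on a cart in front of the work surface, level with it; the furniture and walls round the work are solid. World frame = base frame: x ahead of the robot, y to its left, z up, the work surface at z = 0. Lengths are in m, angles in degrees, forces in N, time in s.
With the tool pointing down it reaches from about 0.4 to 0.825 m from the base axis. Payload 7 kg.
Tool frame: the origin (TCP) lies on the centre line of the jaws, within the pads' length; the fingertips stand 11 mm ahead of it and the grasp point (between the pads) lies 8 mm behind it; z points along the fingers, y is the line along which they close (so a half turn about z gives the same grasp; the last joint's range is limited). The gripper opens to 88 mm and grips with 3 to 60 N. Pads are 19 mm wide; open, the fingers measure 130 mm over their backs; the gripper's body (78 mm by 193 mm) begins 47 mm behind the grasp point.
Start: joints at [81.996, 20.546, 0.682, 0, -70.136, -16.507], TCP at [0.28, 0.614, 0.238] pointing down, gripper open.
Joint ranges: [-176.03, 176.03], [-82.01, 121.73], [-58.28, 71.71], [-173.87, 95.51], [-174.79, -0.11], [-173.66, 173.66]. Speed limits (degrees/s): [136.94, 136.94, 172.46, 180, 180, 180].

INTERFACE

Orientations are given as [roll, pitch, yaw] about the fixed x, y, z axes, in that order (R = Rz(yaw) Ry(pitch) Rx(roll)).
In Python, from plant import r, capture, camera_model, job gives the robot as it stands.
- The arm moves only by the tool drive_tool, never from a script. Its argument "increments" is a list that holds one entry, the list of rows, each a list of 5 numbers: the gripper's target within -1 to 1 (fully open at 1, half-way at 0, shut at -1), then the shift along the tool's x, y, z scaled (see below), then the turn about the tool's z scaled (see below). In form: [[[gripper, tx, ty, tz, roll], ...]]. A call has 1 to 5 rows; each row is the pose to reach, as a shift and turn from the pose commanded when the call began, along the tool's axes at that moment, turning the shorter way round; what a row does not reach only later rows make up. The controller multiplies each number of a shift by 120 mm and each number of a turn by 360 degrees. A row lasts 1/8 s, in which the tool goes at most 62.5 mm and 10.7 degrees, less where a joint would pass 70% of its speed; a pose out of reach is approached as far as the arm can. A call with a number of a shift or a turn outside -1 to 1 is refused whole. A call with a gripper value outside its range is refused whole. The fingers move at their own pace and stop on an object; "squeeze" is the grip in N (left out, the last holds). Time passes only in rows, so rows that repeat a pose let the fingers close. It gives the time, the measured TCP pose, the force, the opening and the grip force at its end, in the units of the state.
- r.get_state(): the state, without advancing time (a new reading comes with each control period).
- capture(name): name is "scene" or "top" or "wrist"; returns the picture (420x560x3 uint8, red, green, blue); there is no depth.
- camera_model(name): a dict with "camera_matrix" (3x3 intrinsics, pixels), "rvec" (rotation vector, rad) and "tvec" (3), from world to camera coordinates, as OpenCV has them. Camera axes: x right, y down, z forward; pixel columns grow to the right and rows downward; lengths in m; the calibration is good to about 2 mm. A picture is of the moment at which its call begins: read the wrist's pose just before it. camera_model takes no time and is no camera call; for the wrist camera it gives the pose at the moment of the call.
- job.close_job(): hands the job in; it is judged then, once.
The state is a dict: "time_s": time; "joints": joint angles; "qd": joint speeds; "joint_torque": joint torques, N m; "tcp_pos": TCP position; "eef_rot": TCP orientation; "contact_force": force on the tool from outside, world axes, zero at the start; "moment": the same for the moment, N m; "gripper_width": finger opening in m; "gripper_force": force on a finger pad.
Only numpy, scipy, OpenCV 4.12 (cv2) and the standard library are available. Lean on these libraries where they do the work, as an engineer would, in place of code of your own. Each camera call takes 0.05 s, during which the arm holds its last target. There are 200 camera calls.

## Working session

There is one attempt and no reset: what is moved stays moved. The work goes in short steps, Python scripts to look and compute and a tool call to move; the robot and the scene stay as the last step left them, time stands still between calls to the robot, and variables do not carry over. Pictures are saved under pics/ and viewed, at most 14 in all, crops included, and the job is handed in when it is done.

Besides the shell and the picture viewer there is one more tool, called as a command line: name --argument value ..., lists and objects as JSON in quotes. drive_tool: Moves the arm, as the interface text tells. Its arguments: {"type":"object","properties":{"increments":{"type":"array"},"squeeze":{"type":"number"}},"required":["increments"]}

```bash
mkdir -p pics
cat > h.py <<'E'
import sys; sys.path.insert(0,'.')
import numpy as np, cv2
from plant import r, capture, camera_model, job
def snap(n,f):
    m=camera_model(n); im=capture(n); cv2.imwrite('pics/'+f,im[:,:,::-1]); np.save('pics/'+f+'.npy',im); return im,m
def ray(m,uv):
    K=np.array(m['camera_matrix'],float); R,_=cv2.Rodrigues(np.array(m['rvec'],float)); t=np.array(m['tvec'],float).ravel()
    d=R.T@np.linalg.inv(K)@np.array([uv[0],uv[1],1.]); return -R.T@t, d/np.linalg.norm(d)
def atz(m,uv,z):
    c,d=ray(m,uv); return c+d*(z-c[2])/d[2]
def tri(obs):
    A=np.zeros((3,3));b=np.zeros(3)
    for m,uv in obs:
        c,d=ray(m,uv);P=np.eye(3)-np.outer(d,d);A+=P;b+=P@c
    return np.linalg.solve(A,b)
def proj(m,p):
    return cv2.projectPoints(np.array(p,float).reshape(-1,1,3),np.array(m['rvec'],float),np.array(m['tvec'],float),np.array(m['camera_matrix'],float),None)[0].reshape(-1,2)
E
python3 - <<'E'
from h import *
a,m=snap('top','top0.png'); b,n=snap('scene','scene0.png')
for q in (m,n): print(q, ray(q,(280,210)))
print(r.get_state())
E
```

```text
{'camera_matrix': array([[467.81475234,   0.        , 284.54398973],
       [  0.        , 467.81475234, 218.82313367],
       [  0.        ,   0.        ,   1.        ]]), 'rvec': array([ 2.12773475, -2.17523101,  0.12600224]), 'tvec': array([-0.07911796,  0.65082606,  1.31304066])} (array([ 0.47801308, -0.10443215,  1.38365726]), array([ 0.1451245 ,  0.01738192, -0.98926071]))
{'camera_matrix': array([[480.62253409,   0.        , 279.84490616],
       [  0.        , 480.62253409, 206.28984523],
       [  0.        ,   0.        ,   1.        ]]), 'rvec': array([ 2.07888915, -0.65566736,  0.31886702]), 'tvec': array([-0.59088892,  0.19246855,  1.17684037])} (array([ 0.01317434, -1.06161069,  0.80246887]), array([ 0.45509546,  0.6890377 , -0.56401699]))
{'time_s': 0.1, 'joints': array([ 8.19980236e+01,  2.05863421e+01,  6.39141901e-01, -1.73310651e-02,
       -7.01356233e+01, -1.65066430e+01]), 'qd': array([-0.05481336, -0.11758616,  0.13183406,  0.08167457, -0.05802552,
       -0.03178806]), 'joint_torque': array([-1.45410228e-03, -5.84161592e+01,  2.93751240e+01,  7.01555595e+00,
        1.01350559e-02, -4.59018577e-05]), 'tcp_pos': array([0.27986427, 0.61378791, 0.23672971]), 'eef_rot': array([ 1.79915960e+02, -7.91266767e-03, -2.45145143e+01]), 'contact_force': array([-1.02861006, -0.17828846, -0.42934541]), 'moment': array([-0.00697431, -0.00599655, -0.01915418]), 'gripper_force': 0.0, 'gripper_width': 0.08754285080927159}
```

View pics/top0.png

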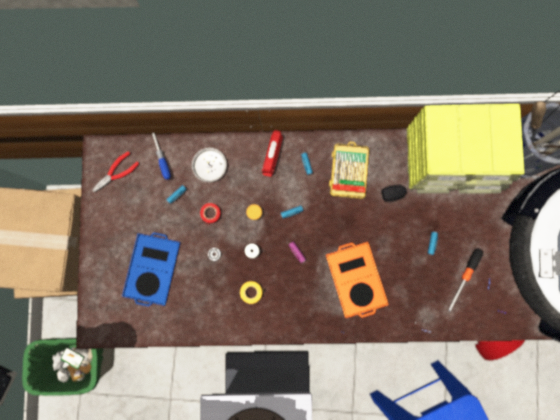

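View pics/scene0.png

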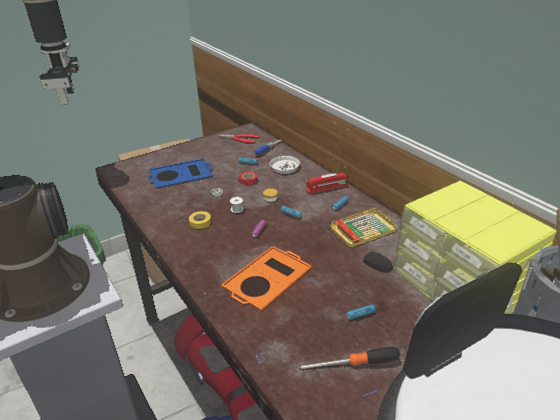

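Top view: teal cells lie at (176,193), (291,211), (307,163) and (433,243). The purple cell is at (297,252), the tin at (254,212), the red tape at (210,213), the blue tray at (152,269) and the orange tray at (356,279). The scene view shows the same things from the side. Next I segment and triangulate.

```bash
cat >> h.py <<'E'
def blobs(im,lo,hi,amin=15,box=None):
    hsv=cv2.cvtColor(im,cv2.COLOR_RGB2HSV); k=cv2.inRange(hsv,np.array(lo),np.array(hi))
    n,l,s,c=cv2.connectedComponentsWithStats(k); out=[]
    for i in range(1,n):
        if s[i,4]>=amin:
            ys,xs=np.where(l==i); rr=cv2.minAreaRect(np.stack([xs,ys],1).astype(np.float32)); out.append((s[i,4],c[i],rr))
    return out
E
python3 - <<'E'
from h import *
T=np.load('pics/top0.png.npy');S=np.load('pics/scene0.png.npy');mt,ms=camera_model('top'),camera_model('scene')
hs=cv2.cvtColor(T,cv2.COLOR_RGB2HSV)
for u,v in [(176,193),(291,211),(297,252),(254,212),(204,213),(140,285),(340,265),(252,251),(147,285)]: print((u,v),hs[v,u])
R={'teal':((90,120,60),(104,255,255)),'purple':((140,60,60),(172,255,255)),'amber':((14,130,120),(24,255,255)),'yellow':((24,120,120),(34,255,255)),'blue':((105,150,60),(120,255,255)),'orange':((5,200,120),(14,255,255)),'red':((174,150,100),(180,255,255))}
for k,(lo,hi) in R.items():
    print(k)
    for nm,I,m in (('T',T,mt),('S',S,ms)):
        for b in blobs(I,lo,hi,20):
            p=atz(m,b[1],0.01)
            if -0.6<p[1]<0.6 and 0.2<p[0]<0.95: print(nm,b[0],b[1].round(1),p.round(3),'ang %.0f'%b[2][2],np.round(b[2][1],1), 'r %.3f'%np.hypot(p[0],p[1]))
cr=cv2.resize(T[140:310,110:450],None,fx=2.3,fy=2.3,interpolation=cv2.INTER_CUBIC); cv2.imwrite('pics/crop.png',cr[:,:,::-1])
E
```

```text
(176, 193) [ 97 153 188]
(291, 211) [ 98 153 195]
(297, 252) [161 125 196]
(254, 212) [ 23 165 245]
(204, 213) [  7 121 164]
(140, 285) [30  8 34]
(340, 265) [10 98 60]
(252, 251) [ 16  27 158]
(147, 285) [30 28 36]
teal
T 99 [306.6 163.2] [ 0.82  -0.163  0.01 ] ang 74 [20.3  4.9] r 0.836
T 101 [176.4 193.8] [0.736 0.228 0.01 ] ang 49 [ 5.  20.7] r 0.770
T 105 [291.6 211.4] [ 0.674 -0.115  0.01 ] ang 72 [ 5.1 20.6] r 0.684
T 123 [432.3 242.7] [ 0.572 -0.525  0.01 ] ang 10 [ 6.  21.2] r 0.777
S 60 [340.3 201.7] [ 0.823 -0.164  0.01 ] ang 51 [ 4.4 15.5] r 0.839
S 46 [291.6 211. ] [ 0.677 -0.118  0.01 ] ang 21 [18.4  3.9] r 0.687
S 141 [361.5 310.8] [ 0.575 -0.529  0.01 ] ang 73 [ 7.3 27. ] r 0.781
purple
T 176 [296.7 251.8] [ 0.555 -0.127  0.01 ] ang 56 [23.6  7.5] r 0.569
S 134 [258.4 228. ] [ 0.554 -0.131  0.01 ] ang 36 [ 7.6 20.2] r 0.570
amber
T 275 [340.5 178.6] [ 0.77  -0.263  0.01 ] ang 74 [59.1 33.9] r 0.814
T 33 [360.  146.9] [ 0.866 -0.325  0.01 ] ang 27 [18.3  5.4] r 0.925
T 212 [253.8 211.5] [ 0.677 -0.002  0.01 ] ang 90 [15. 15.] r 0.677
T 1755 [355.6 277.6] [ 0.476 -0.296
[... 443 characters left out ...]
0.  214.7] [ 0.87  -0.282  0.01 ] ang 28 [21.9  3.6] r 0.914
S 189 [358.8 235.8] [ 0.755 -0.321  0.01 ] ang 6 [64.2 21.5] r 0.820
yellow
T 1845 [434.3 151.4] [ 0.847 -0.547  0.01 ] ang 83 [ 78.9 115.8] r 1.008
T 205 [250.5 291.9] [0.441 0.01  0.01 ] ang 90 [20. 19.] r 0.441
S 72 [199.2 217.6] [0.443 0.012 0.01 ] ang 74 [11.  19.6] r 0.443
blue
T 126 [164.5 168.5] [0.814 0.265 0.01 ] ang 72 [20.2  6.6] r 0.856
T 2067 [151.5 267.8] [0.517 0.3   0.01 ] ang 14 [42.7 69.1] r 0.598
orange
red
S 85 [195.7 325.6] [ 0.254 -0.353  0.01 ] ang 56 [17.8 11.1] r 0.435
S 665 [217.9 368.2] [ 0.241 -0.479  0.01 ] ang 54 [65.2 22.9] r 0.536
S 304 [241.6 402.5] [ 0.241 -0.571  0.01 ] ang 56 [15.4 24.4] r 0.620
```

View pics/crop.png

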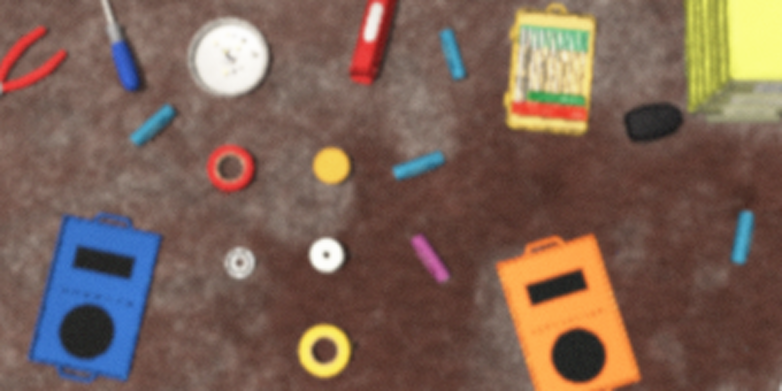

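The four teal candidates in the top view are (291.6,211.4) at r=0.684 m, (176.4,193.8) at 0.770, (432.3,242.7) at 0.777 and (306.6,163.2) at 0.836. The one meant is at (291.6,211.4), world ≈(0.675,-0.116), because it is nearest the base. In the enlarged crop it is the cell at (418,165), right of the amber tin. I now get the wrist camera geometry and plan the first move.

```bash
cat >> h.py <<'E'
def plan(x=None,y=None,z=None,yaw=None,maxs=1.0):
    s=r.get_state(); p=s['tcp_pos']; w=s['eef_rot'][2]; c,n=np.cos(np.radians(w)),np.sin(np.radians(w))
    tgt=np.array([p[i] if v is None else v for i,v in enumerate((x,y,z))]); d=tgt-p
    t=np.array([c*d[0]+n*d[1], n*d[0]-c*d[1], -d[2]])/0.12
    dy=0 if yaw is None else (yaw-w+90)%180-90
    print('at',p.round(4),'yaw %.1f'%w,'rpy',s['eef_rot'].round(1),'t %.1f'%s['time_s'],'J6 %.0f'%s['joints'][5]); print('shift',t.round(3),'turn(world dyaw %.1f) roll %.4f'%(dy,-dy/360),'dist %.3f'%np.linalg.norm(d),'calls',np.abs(t).max().round(2))
E
python3 - <<'E'
from h import *
m=camera_model('wrist'); c,d=ray(m,(280,210)); R,_=cv2.Rodrigues(m['rvec']); s=r.get_state()
print(m['camera_matrix'][0,0],c,d,c-s['tcp_pos'],R)
plan(0.50,0.2,0.30)
plan(0.50,0.2,0.30,-90); plan(0.5,0.2,0.3,0)
E
```

```text
314.82247852941777 [0.34191112 0.58649192 0.38225833] [-0.22992746  0.10385992 -0.96764998] [ 0.06204685 -0.02729599  0.14552862] [[-4.14711539e-01 -9.09952447e-01  9.39578096e-04]
 [-8.80550266e-01  4.01571405e-01  2.51737235e-01]
 [-2.29446221e-01  1.03570991e-01 -9.67795165e-01]]
at [0.2799 0.6138 0.2367] yaw -24.5 rpy [179.9  -0.  -24.5] t 0.1 J6 -17
shift [ 3.1    2.376 -0.527] turn(world dyaw 0.0) roll 0.0000 dist 0.473 calls 3.1
at [0.2799 0.6138 0.2367] yaw -24.5 rpy [179.9  -0.  -24.5] t 0.1 J6 -17
shift [ 3.1    2.376 -0.527] turn(world dyaw -65.5) roll 0.1819 dist 0.473 calls 3.1
at [0.2799 0.6138 0.2367] yaw -24.5 rpy [179.9  -0.  -24.5] t 0.1 J6 -17
shift [ 3.1    2.376 -0.527] turn(world dyaw 24.5) roll -0.0681 dist 0.473 calls 3.1
```

drive_tool --increments '[[[1,0.4,0.3,-0.2,0],[1,0.8,0.65,-0.4,0],[1,1,0.8,-0.5,0]]]'

```text
time_s: 0.48
tcp_pos: [0.3501, 0.4749, 0.2985]
eef_rot: [-180.0, -0.0, -24.5]
contact_force: [1.0, 1.0, 0.9]
gripper_width: 0.0877
gripper_force: 0.0
```

drive_tool --increments '[[[1,0.4,0.3,0,0],[1,0.8,0.65,0,0],[1,1,0.8,0,0]]]'

```text
time_s: 0.85
tcp_pos: [0.4193, 0.3371, 0.2977]
eef_rot: [180.0, 0.0, -24.6]
contact_force: [0.5, -0.9, -0.1]
gripper_width: 0.0879
gripper_force: 0.0
```

drive_tool --increments '[[[1,0.4,0.3,0,0],[1,0.8,0.65,0,0],[1,1,0.8,0,0],[1,1,0.8,0,0],[1,1,0.8,0,0]]]'

```text
time_s: 1.48
tcp_pos: [0.4879, 0.2028, 0.2973]
eef_rot: [180.0, 0.0, -24.5]
contact_force: [-0.5, 0.2, 0.8]
gripper_width: 0.0874
gripper_force: 0.0
```

Run:
```python
from h import *
import pickle
a,m=snap('wrist','w1.png'); pickle.dump(m,open('pics/w1.pkl','wb')); plan(0.6,-0.05,0.30,-90)
```

```text
at [0.4878 0.2032 0.2973] yaw -24.5 rpy [180.    0.  -24.5] t 1.5 J6 22
shift [ 1.725  1.533 -0.022] turn(world dyaw -65.5) roll 0.1820 dist 0.277 calls 1.73
```

View pics/w1.png

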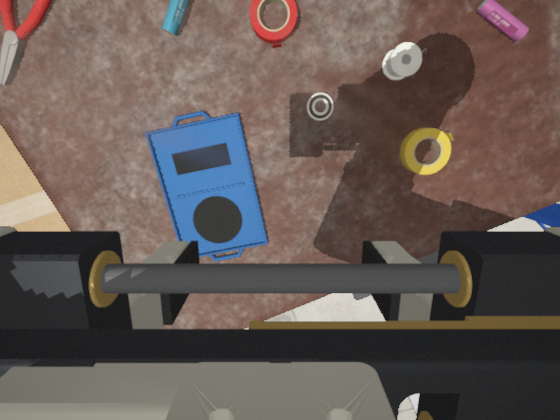

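The wrist view shows the blue tray with its oblong pad at (202,158) and round pad at (217,219). The bearing is at (320,106), the reel at (403,60), the yellow tape at (427,151) and the purple cell at (503,20). I move towards the middle for a second view.

drive_tool --increments '[[[1,0.2,0.4,0,-0.025],[1,0.45,0.86,0,-0.05],[1,0.45,0.86,0,-0.068],[1,0.45,0.86,0,-0.068]]]'

```text
time_s: 2.02
tcp_pos: [0.4943, 0.0868, 0.2976]
eef_rot: [-180.0, -0.0, -0.1]
contact_force: [0.6, 0.4, 0.2]
gripper_width: 0.0875
gripper_force: 0.0
```

drive_tool --increments '[[[1,0.02,0.45,0,0],[1,0.05,0.97,0,0],[1,0.05,0.97,0,0],[1,0.05,0.97,0,0]]]'

```text
time_s: 2.52
tcp_pos: [0.5005, -0.0291, 0.2974]
eef_rot: [-180.0, 0.0, -0.1]
contact_force: [-0.1, 0.3, -0.3]
gripper_width: 0.0878
gripper_force: 0.0
```

Run:
```python
from h import *
import pickle
a,m=snap('wrist','w2.png'); pickle.dump(m,open('pics/w2.pkl','wb')); plan(0.6,-0.05,0.30,-90)
```

```text
at [ 0.5006 -0.0287  0.2974] yaw -0.0 rpy [-180.    0.   -0.] t 2.6 J6 71
shift [ 0.829  0.177 -0.021] turn(world dyaw -90.0) roll 0.2499 dist 0.102 calls 0.83
```

View pics/w2.png

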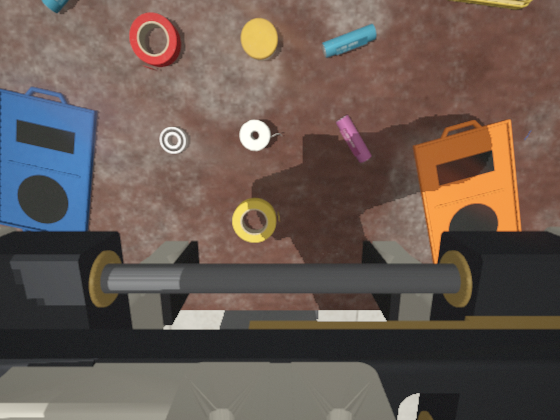

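All four parts and both trays are in view. The red tape is at (155,39), the tin at (260,39), the teal cell at (350,40), the purple cell at (353,139) and the orange oblong pad at (465,167). I triangulate with the top and first wrist views.

```bash
cat >> h.py <<'E'
def seg(im,roi,lo,hi,hull=False):
    x0,y0,x1,y1=roi; hsv=cv2.cvtColor(im,cv2.COLOR_RGB2HSV)[y0:y1,x0:x1]
    lo,hi=np.array(lo),np.array(hi)
    k=cv2.inRange(hsv,lo,hi) if lo[0]<=hi[0] else cv2.inRange(hsv,np.array([lo[0],lo[1],lo[2]]),np.array([180,hi[1],hi[2]]))|cv2.inRange(hsv,np.array([0,lo[1],lo[2]]),hi)
    n,l,s,c=cv2.connectedComponentsWithStats(k); i=1+np.argmax(s[1:,4]); ys,xs=np.where(l==i)
    P=np.stack([xs+x0,ys+y0],1).astype(np.float32); h=cv2.convexHull(P); M=cv2.moments(h); rr=cv2.minAreaRect(P)
    return s[i,4],np.array([M['m10']/M['m00'],M['m01']/M['m00']]),rr,cv2.boxPoints(rr)
E
cat > m.py <<'E'
from h import *
import pickle
ims={k:np.load(f'pics/{f}.png.npy') for k,f in dict(T='top0',S='scene0',w1='w1',w2='w2').items()}
M=dict(T=camera_model('top'),S=camera_model('scene'),w1=pickle.load(open('pics/w1.pkl','rb')),w2=pickle.load(open('pics/w2.pkl','rb')))
dark=((0,0,0),(180,255,75)); D2=((0,0,0),(180,140,75))
teal=((90,100,50),(104,255,255)); pur=((140,50,50),(172,255,255)); am=((14,120,120),(26,255,255)); red=((172,120,80),(4,255,255))
O={'b_obl':(dark,dict(T=(138,245,172,262),w1=(168,142,236,176),w2=(10,118,80,156))),
'b_rnd':(((0,0,0),(180,150,75)),dict(T=(134,270,162,298),w1=(188,192,246,246),w2=(12,170,74,228))),
'o_obl':(D2,dict(T=(337,256,368,274),w2=(430,146,500,190))),
'o_rnd':(D2,dict(T=(346,280,376,308),w2=(440,196,506,231))),
'teal':(teal,dict(T=(278,202,304,220),S=(280,204,304,220),w2=(315,18,385,62))),
'purple':(pur,dict(T=(285,240,308,264),S=(248,218,270,240),w2=(328,106,380,170))),
'tin':(am,dict(T=(242,202,266,224),S=(258,184,282,203),w2=(236,14,284,64))),
'red':(red,dict(T=(198,202,222,224),S=(236,168,260,188),w1=(244,0,304,44),w2=(124,8,186,70)))}
for n,((lo,hi),v) in O.items():
    ob={k:seg(ims[k],b,lo,hi) for k,b in v.items()}
    p=tri([(M[k],ob[k][1]) for k in ob if k!='S'])
    print(n,p.round(4),{k:(o[0],tuple(np.round(o[1],1)),tuple(np.round(atz(M[k],o[1],p[2])[:2]-p[:2],4)),'LxW',np.round(o[2][1],1)) for k,o in ob.items()})
    if n in('teal','purple','b_obl','o_obl'):
        for k in ob:
            if k=='S': continue
            w=np.array([atz(M[k],q,p[2])[:2] for q in ob[k][3]]); e=[w[1]-w[0],w[2]-w[1]]; L=max(e,key=np.linalg.norm); print('   axis',k,'%.1f'%(np.degrees(np.arctan2(L[1],L[0]))%180),[round(float(np.linalg.norm(q)),3) for q in e])
E
python3 m.py
```

```text
b_obl [ 0.5588  0.3088 -0.0185] {'T': (np.int32(188), (np.float64(154.6), np.float64(253.6)), (np.float64(0.0014), np.float64(-0.0095)), 'LxW', array([23.9,  7.8])), 'w1': (np.int32(379), (np.float64(187.7), np.float64(164.3)), (np.float64(0.0002), np.float64(0.0106)), 'LxW', array([39.8, 17.6])), 'w2': (np.int32(1172), (np.float64(44.7), np.float64(136.6)), (np.float64(-0.0017), np.float64(-0.0013)), 'LxW', array([60.8, 20.3]))}
   axis T 76.8 [0.023, 0.073]
   axis w1 48.2 [0.026, 0.057]
   axis w2 77.3 [0.03, 0.083]
b_rnd [0.4707 0.3129 0.0018] {'T': (np.int32(390), (np.float64(147.4), np.float64(283.7)), (np.float64(0.0005), np.float64(0.0006)), 'LxW', array([21., 21.])), 'w1': (np.int32(1701), (np.float64(217.2), np.float64(219.3)), (np.float64(-0.0002), np.float64(-0.0004)), 'LxW', array([47.4, 44.5])), 'w2': (np.int32(1820), (np.float64(42.4), np.float64(198.9)), (np.float64(-0.0002), np.float64(-0.0003)), 'LxW', array([46., 49.]))}
o_obl [ 0.517  -0.2859  0.0155] {'T': (np.int32(163), (np.float64(351.5), np.float64(264.4)), (np.float64(-0.0028), np.float64(0.0009)), 'LxW', ar
[... 1767 characters left out ...]
array([ 8., 14.])), 'w2': (np.int32(1219), (np.float64(259.0), np.float64(38.2)), (np.float64(-0.0), np.float64(-0.0003)), 'LxW', array([41., 36.]))}
red [0.6755 0.1291 0.0035] {'T': (np.int32(232), (np.float64(209.9), np.float64(212.8)), (np.float64(0.0013), np.float64(-0.0)), 'LxW', array([20., 20.])), 'S': (np.int32(137), (np.float64(248.0), np.float64(177.8)), (np.float64(0.0031), np.float64(0.0017)), 'LxW', array([12., 16.])), 'w1': (np.int32(894), (np.float64(273.2), np.float64(19.1)), (np.float64(-0.0029), np.float64(-0.0004)), 'LxW', array([43., 48.])), 'w2': (np.int32(1254), (np.float64(154.6), np.float64(39.4)), (np.float64(0.0016), np.float64(0.0007)), 'LxW', array([57.3, 46.7]))}
```

drive_tool --increments '[[[1,0.2,0.4,0.2,-0.025],[1,0.45,0.81,0.5,-0.055],[1,0.45,0.81,0.9,-0.08],[1,0.45,0.81,1,-0.092],[1,0.45,0.81,1,-0.092]]]'

```text
time_s: 3.2
tcp_pos: [0.5541, -0.1257, 0.1762]
eef_rot: [-179.9, 0.1, 33.1]
contact_force: [0.0, -1.4, -0.2]
gripper_width: 0.0874
gripper_force: 0.0
```

drive_tool --increments '[[[1,0,0,0.4,0],[1,0,0,0.8,0],[1,0,0,1,0],[1,0,0,1,0]]]'

```text
time_s: 3.7
tcp_pos: [0.5542, -0.1261, 0.057]
eef_rot: [-180.0, 0.1, 33.1]
contact_force: [0.8, -0.7, 1.7]
gripper_width: 0.0876
gripper_force: 0.0
```

Run:
```python
from h import *
plan(.5545,-.1265,.014,33)
# tray refinement, pads at z=.003 from top and w2
exec(open('m.py').read().split('for n,(')[0])
for n in ('b_obl','b_rnd','o_obl','o_rnd'):
    (lo,hi),v=O[n]
    for k in v: print(n,k,atz(M[k],seg(ims[k],v[k],lo,hi)[1],.003).round(4))
```

```text
at [ 0.5542 -0.1261  0.057 ] yaw 33.1 rpy [-1.80e+02  1.00e-01  3.31e+01] t 3.7 J6 116
shift [-0.     0.004  0.359] turn(world dyaw -0.1) roll 0.0002 dist 0.043 calls 0.36
b_obl T [0.559  0.2931 0.003 ]
b_obl w1 [0.5585 0.3127 0.003 ]
b_obl w2 [0.5576 0.2919 0.003 ]
b_rnd T [0.4712 0.3132 0.003 ]
b_rnd w1 [0.4707 0.3121 0.003 ]
b_rnd w2 [0.4708 0.3118 0.003 ]
o_obl T [ 0.5144 -0.2867  0.003 ]
o_obl w2 [ 0.5184 -0.2945  0.003 ]
o_rnd T [ 0.4278 -0.3114  0.003 ]
o_rnd w2 [ 0.4377 -0.3089  0.003 ]
```

drive_tool --increments '[[[1,0,0,0.2,0],[1,0,0,0.36,0],[1,0,0,0.36,0],[-0.7,0,0,0.36,0],[-1,0,0,0.36,0]]]' --squeeze 20

```text
time_s: 4.32
tcp_pos: [0.5554, -0.127, 0.0159]
eef_rot: [179.9, -0.1, 33.1]
contact_force: [0.6, -0.5, 0.1]
gripper_width: 0.073
gripper_force: 0.0
```

drive_tool --increments '[[[-1,0,0,0,0],[-1,0,0,0,0],[-1,0,0,0,0],[-1,0,0,0,0]]]'

```text
time_s: 4.82
tcp_pos: [0.5543, -0.1272, 0.0143]
eef_rot: [-180.0, 0.0, 33.1]
contact_force: [0.1, -0.0, 0.2]
gripper_width: 0.0329
gripper_force: 0.0
```

drive_tool --increments '[[[-1,0,0,0,0],[-1,0,0,0,0],[-1,0,0,0,0],[-1,0,0,0,0]]]'

```text
time_s: 5.32
tcp_pos: [0.5543, -0.1272, 0.0143]
eef_rot: [-180.0, 0.0, 33.1]
contact_force: [-0.0, 0.1, -0.9]
gripper_width: 0.0183
gripper_force: 20.0
```

drive_tool --increments '[[[-1,0,0,-0.2,0],[-1,0,0,-0.6,0],[-1,0,0,-1,0],[-1,0,0,-1,0]]]'

```text
time_s: 5.82
tcp_pos: [0.5569, -0.1272, 0.1386]
eef_rot: [179.8, -0.4, 33.1]
contact_force: [-0.7, 0.5, -1.4]
gripper_width: 0.0182
gripper_force: 20.0
```

Run:
```python
from h import *
plan(.47,-.25,.25,-74); print(r.get_state()['gripper_width'],r.get_state()['gripper_force'])
```

```text
at [ 0.5569 -0.1272  0.1386] yaw 33.1 rpy [179.8  -0.4  33.1] t 5.8 J6 116
shift [-1.166  0.462 -0.928] turn(world dyaw 72.9) roll -0.2024 dist 0.187 calls 1.17
0.018152435279733845 19.999890625476837
```

drive_tool --increments '[[[-1,-0.3,0,-0.4,0.03],[-1,-0.7,-0.04,-0.8,0.06],[-1,-1,-0.07,-1,0.09],[-1,-1,-0.07,-1,0.12],[-1,-1,-0.07,-1,0.149]]]'

```text
time_s: 6.45
tcp_pos: [0.4485, -0.1858, 0.2543]
eef_rot: [-180.0, -0.0, -21.0]
contact_force: [0.0, 0.1, -0.5]
gripper_width: 0.0182
gripper_force: 20.0
```

drive_tool --increments '[[[-1,0,0,0,0.03],[-1,0,0,0,0.06],[-1,0,0,0,0.09],[-1,0,0,0,0.12],[-1,0,0,0,0.149]]]'

```text
time_s: 7.08
tcp_pos: [0.4488, -0.1855, 0.2534]
eef_rot: [179.9, 0.0, -74.6]
contact_force: [0.1, -0.7, -0.4]
gripper_width: 0.0185
gripper_force: 20.0
```

Run:
```python
from h import *
import pickle
a,m=snap('wrist','w3.png'); pickle.dump(m,open('pics/w3.pkl','wb')); plan(.5148,-.2867,.1,-74)
```

```text
at [ 0.4487 -0.1855  0.2534] yaw -75.1 rpy [179.9   0.  -75.1] t 7.1 J6 14
shift [ 0.956 -0.315  1.278] turn(world dyaw 1.1) roll -0.0030 dist 0.195 calls 1.28
```

View pics/w3.png

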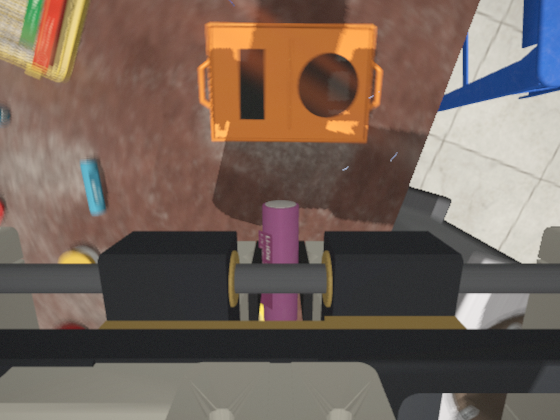

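The view shows the orange tray's oblong pad at (252,84) and round pad at (328,85). The held purple cell lies along tool x, with its end at (281,204).

Run:
```python
from h import *
import pickle
I=np.load('pics/w3.png.npy');m=pickle.load(open('pics/w3.pkl','rb'))
D=((0,0,0),(180,150,85))
c={}
for n,roi in (('obl',(234,42,272,126)),('rnd',(295,48,362,122))):
    a,p,rr,bx=seg(I,roi,*D); c[n]=atz(m,p,.003); w=np.array([atz(m,q,.003)[:2] for q in bx]); e=[w[1]-w[0],w[2]-w[1]]
    print(n,a,p.round(1),c[n].round(4),[(round(float(np.linalg.norm(q)),3),round(float(np.degrees(np.arctan2(q[1],q[0]))%180),1)) for q in e])
d=c['obl']-c['rnd']; print(np.linalg.norm(d),np.degrees(np.arctan2(d[1],d[0])))
s=r.get_state(); tc=s['tcp_pos']
e=atz(m,(281,207),tc[2]); print('cell end rel TCP',(e-tc).round(4),np.linalg.norm((e-tc)[:2])-.033)
plan(c['obl'][0],c['obl'][1],.1,-74)
```

```text
obl 1051 [251.3  94.6] [ 0.5101 -0.2775  0.003 ] [(0.026, 15.5), (0.059, 104.7)]
rnd 1005 [328.7  82.4] [ 0.4257 -0.3148  0.003 ] [(0.024, 70.8), (0.067, 164.7)]
0.09231278162369597 23.89263033801452
cell end rel TCP [ 0.0084 -0.0295  0.    ] -0.0023631007391535126
at [ 0.4487 -0.1855  0.2534] yaw -75.1 rpy [179.9   0.  -75.1] t 7.1 J6 14
shift [ 0.872 -0.297  1.278] turn(world dyaw 1.1) roll -0.0030 dist 0.189 calls 1.28
```

Run:
```python
from h import *
import pickle
I=np.load('pics/w3.png.npy');m=pickle.load(open('pics/w3.pkl','rb'))
for S in (150,190):
  c={}
  for n,roi in (('obl',(234,42,272,126)),('rnd',(295,46,362,122))):
    a,p,rr,bx=seg(I,roi,(0,0,0),(180,S,140)); p=np.array(rr[0]) ; c[n]=atz(m,p,.003); w=np.array([atz(m,q,.003)[:2] for q in bx]); e=[w[1]-w[0],w[2]-w[1]]
    print(S,n,a,p.round(1),np.round(rr[1],1),c[n].round(4),[(round(float(np.linalg.norm(q)),3),round(float(np.degrees(np.arctan2(q[1],q[0]))%180),1)) for q in e])
  d=c['obl']-c['rnd']; print(np.linalg.norm(d),np.degrees(np.arctan2(d[1],d[0])))
plan(c['obl'][0],c['obl'][1],.1,-74)
```

```text
150 obl 1291 [251.5  84. ] [68. 23.] [ 0.5127 -0.2889  0.003 ] [(0.026, 15.5), (0.075, 104.7)]
150 rnd 2768 [328.  85.] [62. 56.] [ 0.4256 -0.3119  0.003 ] [(0.064, 15.5), (0.069, 109.0)]
0.09007177685074327 14.763402715627246
190 obl 1728 [251.5  84. ] [70. 25.] [ 0.5127 -0.2889  0.003 ] [(0.029, 15.5), (0.077, 104.7)]
190 rnd 3025 [327.5  85. ] [64. 59.] [ 0.4262 -0.3117  0.003 ] [(0.068, 15.5), (0.071, 109.0)]
0.08948295582754376 14.75878965538664
at [ 0.4487 -0.1855  0.2534] yaw -75.1 rpy [179.9   0.  -75.1] t 7.1 J6 14
shift [ 0.97  -0.294  1.278] turn(world dyaw 1.1) roll -0.0030 dist 0.196 calls 1.28
```

drive_tool --increments '[[[-1,0.4,-0.12,0.1,0],[-1,0.8,-0.25,0.4,0],[-1,0.97,-0.3,0.8,0],[-1,0.97,-0.3,1,0],[-1,0.97,-0.3,1,0]]]'

```text
time_s: 7.75
tcp_pos: [0.5137, -0.2876, 0.1314]
eef_rot: [179.7, 0.2, -74.1]
contact_force: [0.4, -0.8, 0.1]
gripper_width: 0.0181
gripper_force: 20.0
```

drive_tool --increments '[[[-1,0,0,0.4,0],[-1,0,0,0.7,0],[-1,0,0,0.7,0],[-1,0,0,0.7,0]]]'

```text
time_s: 8.25
tcp_pos: [0.517, -0.2882, 0.0526]
eef_rot: [-179.9, -0.1, -74.1]
contact_force: [0.2, 0.2, -0.6]
gripper_width: 0.0183
gripper_force: 20.0
```

Run:
```python
from h import *
plan(.5133,-.2885,.0185,-75)
```

```text
at [ 0.517  -0.2882  0.0526] yaw -74.1 rpy [-1.799e+02 -1.000e-01 -7.410e+01] t 8.2 J6 26
shift [-0.006  0.031  0.284] turn(world dyaw -0.9) roll 0.0025 dist 0.034 calls 0.28
```

drive_tool --increments '[[[-1,-0.01,0.03,0.15,0],[-1,-0.01,0.03,0.284,0],[-1,-0.01,0.03,0.284,0],[-1,-0.01,0.03,0.284,0],[-0.2,-0.01,0.03,0.284,0]]]'

```text
time_s: 8.88
tcp_pos: [0.5121, -0.2878, 0.0168]
eef_rot: [-180.0, -0.0, -74.2]
contact_force: [-0.0, 0.2, 0.8]
gripper_width: 0.0235
gripper_force: 0.0
```

drive_tool --increments '[[[-0.2,0,0,0,0],[-0.2,0,0,0,0],[-0.2,0,0,-0.3,0],[-0.2,0,0,-0.7,0],[0,0,0,-1,0]]]'

```text
time_s: 9.5
tcp_pos: [0.5121, -0.2878, 0.1383]
eef_rot: [-179.9, -0.0, -74.2]
contact_force: [1.0, -0.8, -1.1]
gripper_width: 0.0401
gripper_force: 0.0
```

Run:
```python
from h import *
plan(.673,-.115,.3,-71.5)
```

```text
at [ 0.5121 -0.2878  0.1383] yaw -74.2 rpy [-179.9   -0.   -74.2] t 9.5 J6 26
shift [-1.02  -1.683 -1.347] turn(world dyaw 2.7) roll -0.0074 dist 0.286 calls 1.68
```

drive_tool --increments '[[[1,-0.2,-0.35,0,0],[1,-0.51,-0.84,0,0],[1,-0.51,-0.84,0,-0.007]]]'

```text
time_s: 9.88
tcp_pos: [0.5944, -0.1989, 0.1363]
eef_rot: [-179.9, -0.0, -71.4]
contact_force: [-1.6, -0.8, -0.6]
gripper_width: 0.068
gripper_force: 0.0
```

drive_tool --increments '[[[1,-0.2,-0.35,0,0],[1,-0.51,-0.84,0,0],[1,-0.51,-0.84,0.3,0],[1,-0.51,-0.84,0.6,0],[1,-0.51,-0.84,0.6,0]]]'

```text
time_s: 10.5
tcp_pos: [0.6659, -0.1118, 0.0611]
eef_rot: [179.6, 0.1, -71.7]
contact_force: [-0.3, -0.7, 0.9]
gripper_width: 0.0875
gripper_force: 0.0
```

Run:
```python
from h import *
plan(.6732,-.1148,.0145,-71.5)
```

```text
at [ 0.6659 -0.1118  0.0611] yaw -71.7 rpy [ 1.796e+02  1.000e-01 -7.170e+01] t 10.5 J6 11
shift [ 0.043 -0.05   0.388] turn(world dyaw 0.2) roll -0.0005 dist 0.047 calls 0.39
```

drive_tool --increments '[[[1,0.04,-0.05,0.2,0],[1,0.04,-0.05,0.385,0],[1,0.04,-0.05,0.385,0],[-1,0.04,-0.05,0.385,0],[-1,0.04,-0.05,0.385,0]]]'

```text
time_s: 11.12
tcp_pos: [0.6766, -0.1143, 0.0196]
eef_rot: [-179.9, -0.0, -71.7]
contact_force: [0.0, 0.9, 0.0]
gripper_width: 0.0733
gripper_force: 0.0
```

drive_tool --increments '[[[-1,0,0,0,0],[-1,0,0,0,0],[-1,0,0,0,0],[-1,0,0,0,0],[-1,0,0,0,0]]]'

```text
time_s: 11.75
tcp_pos: [0.6757, -0.1142, 0.018]
eef_rot: [180.0, 0.0, -71.7]
contact_force: [0.9, -0.4, 0.0]
gripper_width: 0.0233
gripper_force: 0.4
```

drive_tool --increments '[[[-1,0,0,0,0],[-1,0,0,0,0],[-1,0,0,-0.3,0],[-1,0,0,-0.7,0],[-1,0,0,-1,0]]]'

```text
time_s: 12.38
tcp_pos: [0.6762, -0.1142, 0.1401]
eef_rot: [-179.9, -0.0, -71.7]
contact_force: [0.7, -1.2, -0.8]
gripper_width: 0.0183
gripper_force: 20.0
```

Run:
```python
from h import *
plan(.5583,.2925,.14,-102.7)
```

```text
at [ 0.6762 -0.1142  0.1401] yaw -71.7 rpy [-179.9   -0.   -71.7] t 12.4 J6 12
shift [-3.526e+00 -1.340e-01  1.000e-03] turn(world dyaw -31.0) roll 0.0862 dist 0.423 calls 3.53
```

drive_tool --increments '[[[-1,-0.4,0,0,0],[-1,-0.88,-0.03,0,0]]]'

```text
time_s: 12.62
tcp_pos: [0.6457, -0.0126, 0.1386]
eef_rot: [-179.9, 0.0, -71.8]
contact_force: [0.7, 1.6, -1.0]
gripper_width: 0.0181
gripper_force: 20.0
```

drive_tool --increments '[[[-1,-0.5,0,0,0],[-1,-0.88,-0.03,0,0]]]'

```text
time_s: 12.88
tcp_pos: [0.6152, 0.0905, 0.1383]
eef_rot: [-180.0, 0.0, -71.6]
contact_force: [1.2, 0.1, 0.0]
gripper_width: 0.0182
gripper_force: 20.0
```

drive_tool --increments '[[[-1,-0.5,0,0,0],[-1,-0.88,-0.03,0,0]]]'

```text
time_s: 13.12
tcp_pos: [0.5854, 0.192, 0.1383]
eef_rot: [-180.0, 0.0, -71.6]
contact_force: [0.6, 0.3, -0.7]
gripper_width: 0.0184
gripper_force: 20.0
```

drive_tool --increments '[[[-1,-0.45,0,0,0.025],[-1,-0.88,-0.03,0,0.05],[-1,-0.88,-0.03,0,0.075],[-1,-0.88,-0.03,0,0.086],[-1,-0.88,-0.03,0,0.086]]]'

```text
time_s: 13.75
tcp_pos: [0.5564, 0.2915, 0.138]
eef_rot: [180.0, -0.0, -102.6]
contact_force: [0.1, -0.5, -0.6]
gripper_width: 0.0181
gripper_force: 20.0
```

Run:
```python
from h import *
plan(.5583,.2925,.05,-102.7)
```

```text
at [0.5564 0.2915 0.138 ] yaw -102.6 rpy [ 180.    -0.  -102.6] t 13.8 J6 -58
shift [-0.012 -0.014  0.733] turn(world dyaw -0.1) roll 0.0003 dist 0.088 calls 0.73
```

drive_tool --increments '[[[-1,-0.012,-0.014,0.4,0],[-1,-0.012,-0.014,0.73,0],[-1,-0.012,-0.014,0.73,0],[-1,-0.012,-0.014,0.73,0]]]'

```text
time_s: 14.25
tcp_pos: [0.5594, 0.2928, 0.0519]
eef_rot: [-179.9, 0.1, -102.6]
contact_force: [0.7, 0.2, -0.7]
gripper_width: 0.018
gripper_force: 20.0
```

Run:
```python
from h import *
plan(.5583,.2925,.021,-102.7)
```

```text
at [0.5594 0.2928 0.0519] yaw -102.6 rpy [-1.799e+02  1.000e-01 -1.026e+02] t 14.2 J6 -58
shift [0.004 0.009 0.257] turn(world dyaw -0.1) roll 0.0004 dist 0.031 calls 0.26
```

drive_tool --increments '[[[-1,0,0.01,0.15,0],[-1,0,0.01,0.255,0],[-1,0,0.01,0.255,0],[-1,0,0.01,0.255,0],[-0.2,0,0.01,0.255,0]]]'

```text
time_s: 14.88
tcp_pos: [0.5574, 0.2927, 0.0199]
eef_rot: [-180.0, 0.0, -102.6]
contact_force: [-0.7, -0.5, 0.9]
gripper_width: 0.0241
gripper_force: 0.0
```

drive_tool --increments '[[[-0.2,0,0,0,0],[-0.2,0,0,0,0],[-0.2,0,0,-0.3,0],[-0.2,0,0,-0.7,0],[0,0,0,-1,0]]]'

```text
time_s: 15.5
tcp_pos: [0.5577, 0.2928, 0.142]
eef_rot: [-179.9, 0.1, -102.6]
contact_force: [0.5, 0.0, 0.9]
gripper_width: 0.0403
gripper_force: 0.0
```

Run:
```python
from h import *
plan(.6779,-.002,.14,-12.7)
```

```text
at [0.5577 0.2928 0.142 ] yaw -102.6 rpy [-1.799e+02  1.000e-01 -1.026e+02] t 15.5 J6 -58
shift [ 2.178 -1.514  0.017] turn(world dyaw 89.9) roll -0.2498 dist 0.318 calls 2.18
```

drive_tool --increments '[[[1,0.36,-0.25,0,0],[1,0.73,-0.505,0,0]]]'

```text
time_s: 15.75
tcp_pos: [0.5977, 0.1936, 0.1408]
eef_rot: [-179.9, 0.1, -102.5]
contact_force: [0.2, -0.2, 0.5]
gripper_width: 0.0585
gripper_force: 0.0
```

drive_tool --increments '[[[1,0.36,-0.25,0,0],[1,0.73,-0.505,0,0]]]'

```text
time_s: 16.0
tcp_pos: [0.6378, 0.0937, 0.1401]
eef_rot: [-180.0, 0.0, -102.6]
contact_force: [1.7, 0.7, 0.8]
gripper_width: 0.0784
gripper_force: 0.0
```

drive_tool --increments '[[[1,0.36,-0.25,0,-0.03],[1,0.72,-0.505,0,-0.06],[1,0.72,-0.505,0,-0.09],[1,0.72,-0.505,0,-0.12],[1,0.72,-0.505,0,-0.145]]]'

```text
time_s: 16.62
tcp_pos: [0.6774, -0.0029, 0.1397]
eef_rot: [180.0, 0.0, -50.1]
contact_force: [0.2, 0.8, 0.6]
gripper_width: 0.0875
gripper_force: 0.0
```

drive_tool --increments '[[[1,0,0,0.3,-0.03],[1,0,0,0.6,-0.06],[1,0,0,0.6,-0.09],[1,0,0,0.6,-0.105],[1,0,0,0.6,-0.105]]]'

```text
time_s: 17.25
tcp_pos: [0.6775, -0.0025, 0.0678]
eef_rot: [180.0, 0.0, -12.7]
contact_force: [0.8, -0.2, -0.4]
gripper_width: 0.0875
gripper_force: 0.0
```

Run:
```python
from h import *
plan(.6779,-.002,.016,-12.7)
```

```text
at [ 0.6775 -0.0025  0.0678] yaw -12.7 rpy [180.    0.  -12.7] t 17.2 J6 61
shift [ 0.003 -0.005  0.431] turn(world dyaw -0.0) roll 0.0001 dist 0.052 calls 0.43
```

drive_tool --increments '[[[1,-0.01,0,0.2,0],[1,-0.01,0,0.43,0],[1,-0.01,0,0.43,0],[-1,-0.01,0,0.43,0],[-1,-0.01,0,0.43,0]]]'

```text
time_s: 17.88
tcp_pos: [0.6773, -0.002, 0.0177]
eef_rot: [-180.0, -0.1, -12.6]
contact_force: [-0.5, 0.0, 0.6]
gripper_width: 0.0731
gripper_force: 0.0
```

drive_tool --increments '[[[-1,0,0,0,0],[-1,0,0,0,0],[-1,0,0,0,0],[-1,0,0,0,0]]]'

```text
time_s: 18.38
tcp_pos: [0.6764, -0.0022, 0.0166]
eef_rot: [-180.0, -0.0, -12.6]
contact_force: [-1.3, 0.3, 2.7]
gripper_width: 0.0441
gripper_force: 20.0
```

drive_tool --increments '[[[-1,0,0,0,0],[-1,0,0,-0.2,0],[-1,0,0,-0.6,0],[-1,0,0,-1,0],[-1,0,0,-1,0]]]'

```text
time_s: 19.0
tcp_pos: [0.6789, -0.0017, 0.141]
eef_rot: [-179.8, -0.4, -12.6]
contact_force: [0.0, 0.1, -0.7]
gripper_width: 0.0441
gripper_force: 20.0
```

Run:
```python
from h import *
plan(.4708,.3122,.14,-12.7)
```

```text
at [ 0.6789 -0.0017  0.141 ] yaw -12.6 rpy [-179.8   -0.4  -12.6] t 19.0 J6 61
shift [-2.263 -2.174  0.008] turn(world dyaw -0.1) roll 0.0003 dist 0.377 calls 2.26
```

drive_tool --increments '[[[-1,-0.3,-0.3,0,0],[-1,-0.75,-0.72,0,0],[-1,-0.75,-0.72,0,0]]]'

```text
time_s: 19.38
tcp_pos: [0.6052, 0.1041, 0.1354]
eef_rot: [180.0, 0.1, -12.5]
contact_force: [0.1, -0.2, -1.0]
gripper_width: 0.0442
gripper_force: 20.0
```

drive_tool --increments '[[[-1,-0.35,-0.35,0,0],[-1,-0.75,-0.72,0,0],[-1,-0.75,-0.72,0,0]]]'

```text
time_s: 19.75
tcp_pos: [0.5366, 0.2083, 0.1357]
eef_rot: [180.0, 0.0, -12.4]
contact_force: [0.6, -0.6, -1.0]
gripper_width: 0.0441
gripper_force: 20.0
```

drive_tool --increments '[[[-1,-0.35,-0.35,0,0],[-1,-0.75,-0.72,0.2,0],[-1,-0.75,-0.72,0.6,0],[-1,-0.75,-0.72,0.7,0],[-1,-0.75,-0.72,0.7,0]]]'

```text
time_s: 20.38
tcp_pos: [0.47, 0.3086, 0.0517]
eef_rot: [179.9, 0.0, -12.7]
contact_force: [0.1, 0.1, 0.2]
gripper_width: 0.0442
gripper_force: 20.0
```

Run:
```python
from h import *
plan(.4708,.3122,.0195,-12.7)
```

```text
at [0.47   0.3086 0.0517] yaw -12.7 rpy [179.9   0.  -12.7] t 20.4 J6 24
shift [-0.    -0.031  0.268] turn(world dyaw -0.0) roll 0.0001 dist 0.032 calls 0.27
```

drive_tool --increments '[[[-1,0,-0.03,0.15,0],[-1,0,-0.03,0.265,0],[-1,0,-0.03,0.265,0],[-1,0,-0.03,0.265,0],[0.3,0,-0.03,0.265,0]]]'

```text
time_s: 21.0
tcp_pos: [0.4708, 0.3136, 0.0213]
eef_rot: [-179.9, -0.0, -12.6]
contact_force: [-0.2, 0.2, 0.1]
gripper_width: 0.0501
gripper_force: 0.0
```

drive_tool --increments '[[[0.3,0,0,0,0],[0.3,0,0,0,0],[0.3,0,0,-0.3,0],[0.3,0,0,-0.7,0],[0.3,0,0,-1,0]]]'

```text
time_s: 21.62
tcp_pos: [0.4706, 0.3136, 0.1425]
eef_rot: [-179.9, -0.0, -12.6]
contact_force: [0.2, 0.3, -0.5]
gripper_width: 0.0568
gripper_force: 0.0
```

Run:
```python
from h import *
plan(.674,.1291,.14,15.2)
```

```text
at [0.4706 0.3136 0.1425] yaw -12.6 rpy [-179.9   -0.   -12.6] t 21.6 J6 24
shift [1.99  1.13  0.021] turn(world dyaw 27.8) roll -0.0773 dist 0.275 calls 1.99
```

drive_tool --increments '[[[1,0.1,0.4,-0.3,0],[1,0.2,0.95,-0.7,0],[1,0.2,0.95,-1,0],[1,0.2,0.95,-1,0],[1,0.2,0.95,-1,0]]]'

```text
time_s: 22.25
tcp_pos: [0.4686, 0.1968, 0.2603]
eef_rot: [-180.0, 0.0, -12.7]
contact_force: [-0.5, -0.3, -0.1]
gripper_width: 0.0877
gripper_force: 0.0
```

Run:
```python
from h import *
import pickle
a,m=snap('wrist','w4.png'); pickle.dump(m,open('pics/w4.pkl','wb'))
t=capture('top'); np.save('pics/top4.npy',t)
plan(.674,.1291,.07,15.2); print(proj(m,[[.6745,.1291,.018]]))
```

```text
at [0.4683 0.1968 0.2593] yaw -12.6 rpy [ 1.799e+02  1.000e-01 -1.260e+01] t 22.4 J6 32
shift [1.796 0.176 1.578] turn(world dyaw 27.8) roll -0.0773 dist 0.288 calls 1.8
[[300.43194086 -14.37617664]]
```

View pics/w4.png

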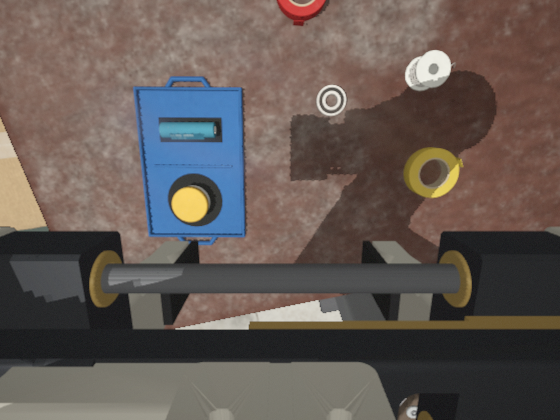

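The blue tray holds the teal cell at (189,129) on the oblong pad and the tin at (192,203) on the round pad. The red tape, at (302,5), has a small tag on its near side (298,22). I grip it across y, clear of the tag.

drive_tool --increments '[[[1,0.4,0.04,0.3,0],[1,0.91,0.09,0.7,0],[1,0.91,0.09,0.7,0]]]'

```text
time_s: 22.72
tcp_pos: [0.573, 0.161, 0.1713]
eef_rot: [179.7, 0.3, -12.7]
contact_force: [-0.8, -0.3, 0.2]
gripper_width: 0.0877
gripper_force: 0.0
```

drive_tool --increments '[[[1,0.4,0.04,0.1,-0.03],[1,0.9,0.09,0.3,-0.06],[1,0.9,0.09,0.6,-0.077],[1,0.9,0.09,0.85,-0.077],[1,0.9,0.09,0.85,-0.077]]]'

```text
time_s: 23.35
tcp_pos: [0.6739, 0.1279, 0.0712]
eef_rot: [179.9, 0.4, 15.1]
contact_force: [-0.6, 0.3, 0.4]
gripper_width: 0.0875
gripper_force: 0.0
```

Run:
```python
from h import *
plan(.6755,.1290,.016,15.2)
```

```text
at [0.6739 0.1279 0.0712] yaw 15.1 rpy [179.9   0.4  15.1] t 23.4 J6 78
shift [ 0.015 -0.005  0.46 ] turn(world dyaw 0.1) roll -0.0003 dist 0.055 calls 0.46
```

drive_tool --increments '[[[1,0.015,0,0.2,0],[1,0.015,0,0.45,0],[1,0.015,0,0.45,0],[-1,0.015,0,0.45,0],[-1,0.015,0,0.45,0]]]'

```text
time_s: 23.98
tcp_pos: [0.6788, 0.1293, 0.0225]
eef_rot: [-180.0, -0.2, 15.1]
contact_force: [0.1, 0.6, 0.6]
gripper_width: 0.0733
gripper_force: 0.0
```

drive_tool --increments '[[[-1,0,0,0,0],[-1,0,0,0,0],[-1,0,0,0,0],[-1,0,0,0,0]]]'

```text
time_s: 24.48
tcp_pos: [0.6782, 0.1288, 0.0213]
eef_rot: [180.0, -0.1, 15.1]
contact_force: [-1.6, 0.3, 6.7]
gripper_width: 0.0573
gripper_force: 20.0
```

drive_tool --increments '[[[-1,0,0,-0.2,0],[-1,0,0,-0.6,0],[-1,0,0,-1,0],[-1,0,0,-1,0]]]'

```text
time_s: 24.98
tcp_pos: [0.6802, 0.1295, 0.1454]
eef_rot: [-180.0, -0.5, 15.1]
contact_force: [0.1, -0.6, 0.1]
gripper_width: 0.057
gripper_force: 20.0
```

Run:
```python
from h import *
plan(.4268,-.3115,.14,15.2)
```

```text
at [0.6802 0.1295 0.1454] yaw 15.1 rpy [-180.    -0.5   15.1] t 25.0 J6 78
shift [-2.997  2.997  0.045] turn(world dyaw 0.1) roll -0.0002 dist 0.509 calls 3.0
```

drive_tool --increments '[[[-1,-0.3,0.3,0,0],[-1,-0.65,0.65,0,0],[-1,-0.75,0.75,0,0]]]'

```text
time_s: 25.35
tcp_pos: [0.6119, 0.0159, 0.1398]
eef_rot: [-180.0, 0.1, 15.0]
contact_force: [-0.3, 0.2, -0.2]
gripper_width: 0.0567
gripper_force: 20.0
```

drive_tool --increments '[[[-1,-0.35,0.35,0,0],[-1,-0.7,0.7,0,0],[-1,-0.75,0.75,0,0]]]'

```text
time_s: 25.72
tcp_pos: [0.5487, -0.0942, 0.14]
eef_rot: [-180.0, 0.1, 14.9]
contact_force: [-0.1, 0.2, -0.8]
gripper_width: 0.0566
gripper_force: 20.0
```

drive_tool --increments '[[[-1,-0.35,0.35,0,0],[-1,-0.7,0.7,0,0],[-1,-0.75,0.75,0,0]]]'

```text
time_s: 26.1
tcp_pos: [0.4859, -0.204, 0.1401]
eef_rot: [-180.0, 0.0, 14.9]
contact_force: [1.0, -0.6, -0.6]
gripper_width: 0.0568
gripper_force: 20.0
```

drive_tool --increments '[[[-1,-0.35,0.35,0,0],[-1,-0.73,0.75,0.1,0],[-1,-0.73,0.75,0.4,0],[-1,-0.73,0.75,0.7,0],[-1,-0.73,0.75,0.7,0]]]'

```text
time_s: 26.72
tcp_pos: [0.425, -0.3111, 0.054]
eef_rot: [-179.8, 0.3, 15.1]
contact_force: [1.1, 0.3, 0.3]
gripper_width: 0.0571
gripper_force: 20.0
```

Run:
```python
from h import *
plan(.4285,-.3112,.0245,15.2)
```

```text
at [ 0.425  -0.3111  0.054 ] yaw 15.1 rpy [-179.8    0.3   15.1] t 26.7 J6 120
shift [0.028 0.008 0.246] turn(world dyaw 0.1) roll -0.0003 dist 0.030 calls 0.25
```

drive_tool --increments '[[[-1,0.028,0.008,0.15,0],[-1,0.028,0.008,0.25,0],[-1,0.028,0.008,0.25,0],[-1,0.028,0.008,0.25,0],[0.6,0.028,0.008,0.25,0]]]'

```text
time_s: 27.35
tcp_pos: [0.4302, -0.3121, 0.0273]
eef_rot: [180.0, -0.1, 15.1]
contact_force: [0.7, -0.1, 0.2]
gripper_width: 0.0621
gripper_force: 0.0
```

drive_tool --increments '[[[0.6,0,0,0,0],[0.6,0,0,0,0],[0.6,0,0,-0.3,0],[0.6,0,0,-0.7,0],[0.6,0,0,-1,0]]]'

```text
time_s: 27.98
tcp_pos: [0.43, -0.3122, 0.1485]
eef_rot: [180.0, -0.1, 15.1]
contact_force: [1.6, -0.0, -0.3]
gripper_width: 0.0698
gripper_force: 0.0
```

drive_tool --increments '[[[0.6,-0.2,-0.3,-0.3,0],[0.6,-0.4,-0.7,-0.6,0],[0.6,-0.4,-1,-1,0],[0.6,-0.4,-1,-1,0],[0.6,-0.4,-1,-1,0]]]'

```text
time_s: 28.6
tcp_pos: [0.3521, -0.2084, 0.2666]
eef_rot: [180.0, -0.1, 15.1]
contact_force: [-0.5, 0.1, -0.7]
gripper_width: 0.0702
gripper_force: 0.0
```

Run:
```python
from h import *
import pickle
a,m=snap('wrist','w5.png'); pickle.dump(m,open('pics/w5.pkl','wb')); plan()
```

```text
at [ 0.3518 -0.2086  0.2659] yaw 15.1 rpy [-180.     0.    15.1] t 28.6 J6 108
shift [ 0.  0. -0.] turn(world dyaw 0.0) roll 0.0000 dist 0.000 calls 0.0
```

View pics/w5.png

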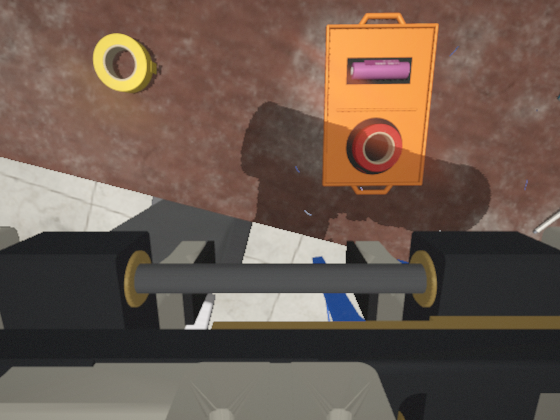

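The orange tray holds the purple cell at (380,70) on the oblong pad and the red tape at (378,147) on the round pad. I check both trays numerically.

Run:
```python
from h import *
import pickle
I4,I5=np.load('pics/w4.png.npy'),np.load('pics/w5.png.npy');m4,m5=[pickle.load(open(f'pics/w{i}.pkl','rb')) for i in (4,5)]
def fr(I,m,roi,D):  # tray colour outline -> frame
    a,p,rr,bx=seg(I,roi,*D); w=np.array([atz(m,q,.006)[:2] for q in bx]); e=[w[1]-w[0],w[2]-w[1]]; L=max(e,key=np.linalg.norm); L=L*np.sign(L[0]); return w.mean(0),np.degrees(np.arctan2(L[1],L[0])),[np.linalg.norm(q).round(3) for q in e]
c4=fr(I4,m4,(120,60,260,246),((105,120,40),(122,255,255))); c5=fr(I5,m5,(310,8,445,200),((5,190,60),(16,255,255))); print(c4,c5)
pads={'B':((.5583,.2925),(.471,.3122)),'O':((.5133,-.2883),(.4267,-.3116))}
for n,I,m,roi,D,z,t,ref in (('teal',I4,m4,(160,116,224,142),((88,80,40),(104,255,255)),.015,-12.7,pads['B'][0]),('tin',I4,m4,(166,174,222,230),((14,120,100),(28,255,255)),.024,-12.7,pads['B'][1]),
 ('purple',I5,m5,(344,54,416,86),((140,40,40),(176,255,255)),.015,15.2,pads['O'][0]),('red',I5,m5,(345,116,410,178),((170,130,40),(4,255,255)),.017,15.2,pads['O'][1])):
    a,p,rr,bx=seg(I,roi,*D); q=atz(m,p,z); d=q[:2]-ref; c,s=np.cos(np.radians(t)),np.sin(np.radians(t)); w=np.array([atz(m,b,z)[:2] for b in bx]); e=[w[1]-w[0],w[2]-w[1]]; L=max(e,key=np.linalg.norm)
    print(n,a,p.round(1),q.round(4),'tray err x %.4f y %.4f'%(c*d[0]+s*d[1],-s*d[0]+c*d[1]),'axis %.1f'%(np.degrees(np.arctan2(L[1],L[0]))%180),[round(float(np.linalg.norm(k)),3) for k in e])
```

```text
(array([0.5142319 , 0.30450021]), np.float64(-12.390324949871856), [np.float64(0.127), np.float64(0.211)]) (array([ 0.39608102, -0.34785538]), np.float64(-63.693958726279405), [np.float64(0.07), np.float64(0.03)])
teal 913 [187.6 130.3] [0.5567 0.2921 0.015 ] tray err x -0.0015 y -0.0008 axis 77.4 [0.066, 0.02]
tin 1048 [189.3 204.1] [0.47   0.3134 0.024 ] tray err x -0.0012 y 0.0009 axis 120.6 [0.045, 0.044]
purple 1120 [380.6  69.2] [ 0.5129 -0.2861  0.015 ] tray err x 0.0002 y 0.0023 axis 105.1 [0.068, 0.022]
red 999 [376.8 147.2] [ 0.427  -0.3113  0.017 ] tray err x 0.0004 y 0.0002 axis 151.1 [0.059, 0.058]
```

All errors are within 3 mm, the parts are released and the robot is clear. I hand the job in.

```bash
python3 -c "
from h import *
print(job.close_job())"
```

```text
the job is handed in; nothing more can be done
None
```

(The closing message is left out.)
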